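Seat the vial in the sample reader and relatch its cover

TASK

On the canteen inspection table stands a small sample reader with a flat push-latch cover. Press the closed cover in and let it go so that it pops open, push the vial that stands proud inside fully home with a fingertip, then push the cover down and press it in again so that it stays latched shut. Nothing is to be lifted: do not pull the vial up, and leave the reader and the things around it where they stand.

Things in the scene. Friction and masses are not known exactly. Their poses are not given: they have to be found in the camera images.
- reader: White bench-top sample reader, 190 (x) x 150 (y) x 85 (z) mm, 1.8 kg, loose on rubber feet. Origin: centre of its underside; x points from the front sill to the hinge side. Open-topped recess inside (x -61 to 66, y -61 to 61 mm), deck 38 mm above the table; side and rear walls 85 mm high, front sill 67 mm. A grey cover plate lies between the side walls, flush with their tops when latched.
- cover (a joint): Cover angle, rad: 0 latched flush, positive open, negative pressed in (stop at -0.09). Push-push latch: press in below -0.07 (7 mm at the press plate) and let go: a damped spring swings it open within 3 s, to rest near 1.2. Push it down again to below -0.07 and let go: it stays latched at 0. One more press opens it. Pressing takes under 6 N at the plate before the stop.
- cover_press (a point): Centre of the thin bright-steel press plate (30 x 46 mm) on the outer face of the cover, 98 mm from the hinge line; it moves with the cover. The grey cover is 8 mm thick, 121 mm wide (along y) and reaches from 1 to 120 mm from the hinge line. Its z axis is the outward normal of the cover.
- cover_hinge (a point): Middle of the cover's hinge line, at the far side of the reader (65 mm along the reader's +x from its origin, 81 mm above the table). The point turns with the cover: its y axis is the hinge line.
- vial_top (a point): Centre of the top of the vial's white round cap (26 mm diameter, 18 mm tall). The upright glass vial (20 mm diameter) stands in a socket in the deck, 20 mm along the reader's -x from its origin and 85 mm before the hinge line; when home the cap sits on the deck and its top is 56 mm above the table. Its axes are those of the reader.
- vial (a joint): How far the vial is pushed down, in m: 0.001 to 0.004 at the start (12 to 9 mm proud), 0.013 = fully home (end stop). It slides with about 4 N of friction and stays where it is left; negative = pulled up.
- carton: Standing paper carton 45 x 65 x 120 mm, loose bystander beside the reader. Origin: centre of its underside.
- dropper: Small reagent bottle, 34 mm diameter, 75 mm tall, loose bystander beside the reader. Origin: centre of its underside.
- pot: Small lidded steel pot, 80 mm diameter, 76 mm tall with its knob, loose bystander beside the reader. Origin: centre of its underside.
There are look-alikes about, which are no part of the job. What is meant by the reader is not brown or orange, and is the larger of those in its own colour.

How it is judged:
By the outcome, as a careful person would: the job done as asked, in the order asked, and still so for the second after the job is handed in, with the robot touching nothing.
It also fails if it takes over 64 s, if anything falls off the work surface, if the arm or the gripper's body presses on something with over 40 N, if the wrist force passes 120 N, or if a joint passes its speed limit or range.

ROBOT

A 6-joint arm with a two-finger parallel gripper is mounted at the origin on the work surface. World frame = base frame: x ahead of the robot, y to its left, z up, the work surface at z = 0. Lengths are in mm, angles in rad, forces in N, time in s.
With the tool pointing down it reaches from about 425 to 1125 mm from the base axis. Payload 14.9 kg.
Tool frame: the origin (TCP) lies on the centre line of the jaws, within the pads' length; the fingertips stand robot.tips_ahead ahead of it and the grasp point (between the pads) lies 2 mm behind it (robot.tips_ahead is the distance from the TCP to the fingertips, in mm); z points along the fingers, x is the direction in which the jaws open and shut, and the axes are right-handed (so a half turn about z gives the same grasp; the last joint's range is limited). The gripper opens to 91 mm and grips with 3 to 60 N. Pads are 32 mm wide; open, the fingers measure 118 mm over their backs; the gripper's body (76 mm by 178 mm) begins 60 mm behind the grasp point.
Start: joints at [1.225, 0.379, 1.734, -0, 1.028, -0.033], TCP at [215.414, 666.044, 209.532] pointing down, gripper open.
Joint ranges: [-2.77, 2.77], [-0.74, 2.19], [0, 2.66], [-1.06, 4.2], [0.31, 2.87], [-3.08, 3.08]. Speed limits (rad/s): [1.89, 1.89, 2.39, 3.14, 3.14, 3.14].

INTERFACE

Orientations are given as a unit quaternion [x, y, z, w].
In Python, from workcell import robot gives the robot as it stands.
- The arm moves only by the shell command python3 -m creep 'ROWS' [FORCE]. ROWS is JSON, a list of rows, each an object with "delta_rot": the turn, a rotation vector about the world's x, y, z in units of 5 degrees (1.0 is 5 degrees), a list of three; "offset": the shift along the world's x, y, z in units of 60 mm (1.0 is 60 mm), a list of three; "grip": the opening, from -1 (shut) to 1 (fully open), so that 0 is half open. In form: [{"delta_rot": [rx, ry, rz], "offset": [x, y, z], "grip": grip}, ...]. A call has 1 to 8 rows; each row shifts and turns the pose as measured when the row begins; what a row does not reach is not made up. A row lasts 1/8 s, in which the tool goes at most 62.5 mm and 10.7 degrees, less where a joint would pass 70% of its speed; a pose out of reach is approached as far as the arm can. A call is refused whole if a number of a shift passes 1 or a number of a turn 1, either way. A call with a gripper value outside its range is refused whole. The fingers move at their own pace and stop on an object; FORCE is the grip in N (left out, the last holds). Time passes only in rows, so rows that do not move let the fingers close. It gives the time, the measured TCP pose, the force and the opening at its end, in the units of the state.
- robot.get_obs(): the state, without advancing time (a new reading comes with each control period).
- robot.get_image(name): name is "scene" or "top"; returns a dict with "frame" (384x512x3 uint8, red, green, blue), "camera_matrix" (3x3 intrinsics, pixels), "rvec" (rotation vector, rad) and "tvec" (3), from world to camera coordinates, as OpenCV has them. Camera axes: x right, y down, z forward; pixel columns grow to the right and rows downward; lengths in mm; the calibration is good to about 2 mm. A picture is of the moment at which its call begins. There is no depth.
- robot.finish_job(): hands the job in, once; it reports no verdict.
Trained networks look in the newest picture that a camera, given by its name, has taken for a name from the list of things; names that differ only in an ending like _2 or _b are one class to them, and where a whole thing is asked for, a point or a joint stands for the part that bears it (a point fixed in the world has none). Each returns a list of dicts, best first, with "conf" (0 to 1); they miss things now and then, are a little off and sometimes report something else, mostly with a low value. They report only what shows in the picture. A call takes as long as a camera call. They do not tell look-alikes from the thing itself.
- robot.trace(label, camera): "region" (384x512 bool, what is visible of it) and "box" ([left, top, right, bottom] in pixels, round what is visible of it).
The state is a dict: "t": time; "qpos": joint angles; "qvel": joint speeds; "tau": joint torques, N m; "eef_pos": TCP position; "tool_rot": TCP orientation; "force": force on the tool from outside, world axes, zero at the start; "torque": the same for the moment, N m; "finger_gap": finger opening in mm.
Only numpy, scipy, OpenCV 4.12 (cv2) and the standard library are available. Lean on these libraries where they do the work, as an engineer would, in place of code of your own. Each camera call takes 0.05 s, during which the arm holds its last target.

## Working session

There is one attempt and no reset: what is moved stays moved. The work goes in short steps, Python scripts to look and compute and a shell command to move; the robot and the scene stay as the last step left them, time stands still between calls to the robot, and variables do not carry over. Pictures are saved under pics/ and viewed, and the job is handed in when it is done.

```bash
ls; mkdir -p pics; python3 - <<'E'
from workcell import robot
import cv2,numpy as np
print(robot.tips_ahead, robot.get_obs())
for n in ("scene","top"):
    d=robot.get_image(n); cv2.imwrite(f"pics/{n}0.png",cv2.cvtColor(d["frame"],cv2.COLOR_RGB2BGR))
    print(n,d["camera_matrix"],d["rvec"],d["tvec"])
    for l in ("reader","cover_press","carton","dropper","pot"):
        for r in robot.trace(l,n): 
            ys,xs=np.nonzero(r["region"]); print(l,round(r["conf"],2),r["box"],xs.mean().round(1),ys.mean().round(1),len(xs))
E
```

```text
pics
17.0 {'t': 0.0, 'qpos': array([ 1.22467012e+00,  3.79388281e-01,  1.73475534e+00,  9.38132425e-06,
        1.02847321e+00, -3.33180381e-02]), 'qvel': array([-0.00113739,  0.00076327, -0.00055038, -0.00065472, -0.00178155,
        0.00050914]), 'tau': array([-1.80304909e-03, -7.63758445e+01, -4.34338224e+01,  6.50517340e-02,
        4.25674184e-02, -9.09652522e-05]), 'eef_pos': array([215.29945052, 665.67100636, 208.91503149]), 'tool_rot': array([ 8.08621053e-01,  5.88329610e-01, -4.26145757e-04,  2.83992850e-04]), 'force': array([0.62066571, 0.00306807, 0.00926174]), 'torque': array([-0.00894764,  0.02222861, -0.06500273]), 'finger_gap': 91.17262255438544}
scene [[457.15305052   0.         263.22165167]
 [  0.         457.15305052 197.53965577]
 [  0.           0.           1.        ]] [ 2.08902754  0.5949894  -0.34325581] [-461.0076321   -85.88146709 1316.85317435]
reader 0.77 [210.2, 167.4, 311.8, 249.4] 263.7 208.5 5281
reader 0.69 [336.9, 203.0, 405.2, 260.0] 369.6 232.1 3330
reader 0.56 [226.0, 135.9, 289.0, 179.7] 256.5 159.1 1759
cover_press 0.89 [230.7, 174.5, 298.4, 21
[... 717 characters left out ...]
.92 [157.3, 228.0, 217.4, 281.3] 188.2 256.1 1827
reader 0.85 [316.7, 236.4, 397.5, 324.4] 356.2 278.4 3723
reader 0.79 [207.8, 107.1, 262.3, 165.1] 236.5 134.3 1662
reader 0.64 [314.9, 217.2, 324.7, 227.1] 318.6 221.7 120
cover_press 0.93 [233.7, 179.6, 280.4, 227.5] 256.5 201.7 1728
cover_press 0.68 [166.5, 238.4, 211.0, 277.8] 188.0 255.7 917
cover_press 0.63 [327.9, 248.4, 387.3, 311.4] 356.7 279.3 1863
cover_press 0.59 [213.4, 113.5, 253.1, 148.1] 235.2 132.4 732
carton 0.84 [297.4, 165.6, 326.3, 199.4] 311.2 181.9 582
carton 0.23 [237.0, 178.1, 276.9, 225.5] 256.4 201.5 1660
dropper 0.45 [234.9, 181.5, 279.2, 224.5] 256.4 201.9 1652
pot 0.93 [184.3, 189.7, 210.9, 212.1] 196.5 199.5 569
```

```bash
python3 - <<'E'
import cv2
for n in ("scene","top"):
    i=cv2.imread(f"pics/{n}0.png"); cv2.imwrite(f"pics/{n}0b.png",cv2.resize(i,(800,600),interpolation=cv2.INTER_CUBIC))
i=cv2.imread("pics/top0.png")[150:270,200:360]; cv2.imwrite("pics/topcrop.png",cv2.resize(i,None,fx=5,fy=5,interpolation=cv2.INTER_CUBIC))
i=cv2.imread("pics/scene0.png")[150:270,190:350]; cv2.imwrite("pics/scenecrop.png",cv2.resize(i,None,fx=5,fy=5,interpolation=cv2.INTER_CUBIC))
E
```

```text
(no output)
```

View pics/scene0b.png

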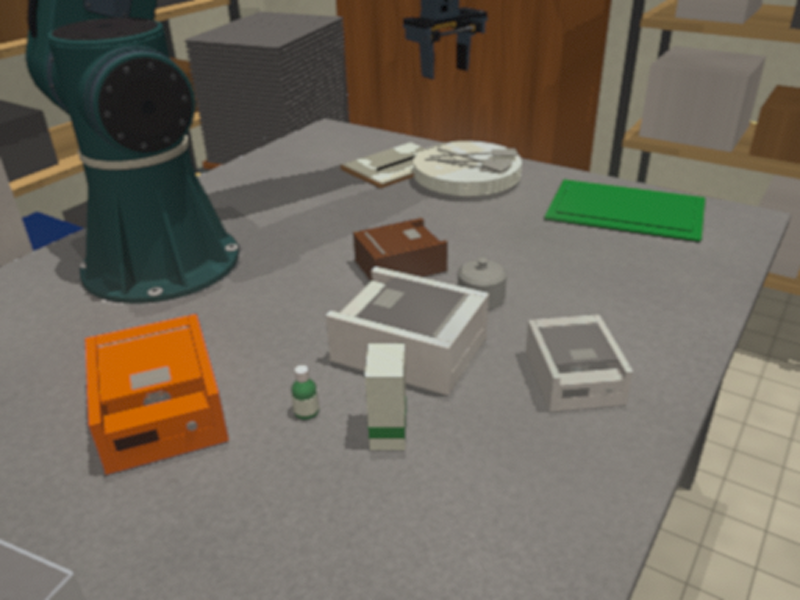

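View pics/top0b.png

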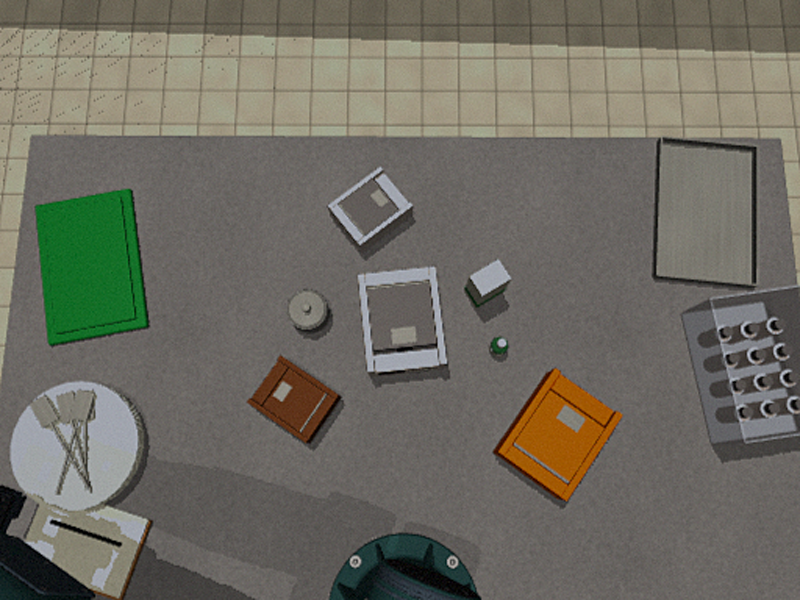

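View pics/topcrop.png

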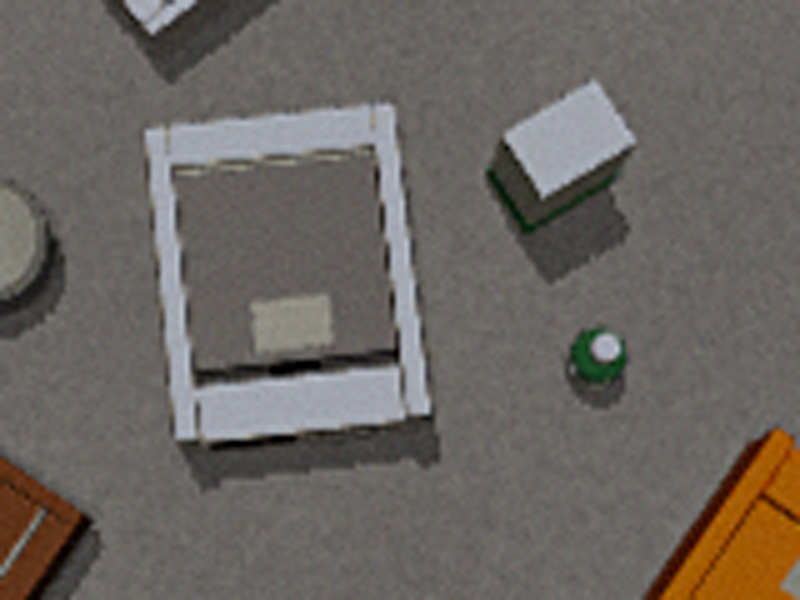

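View pics/scenecrop.png

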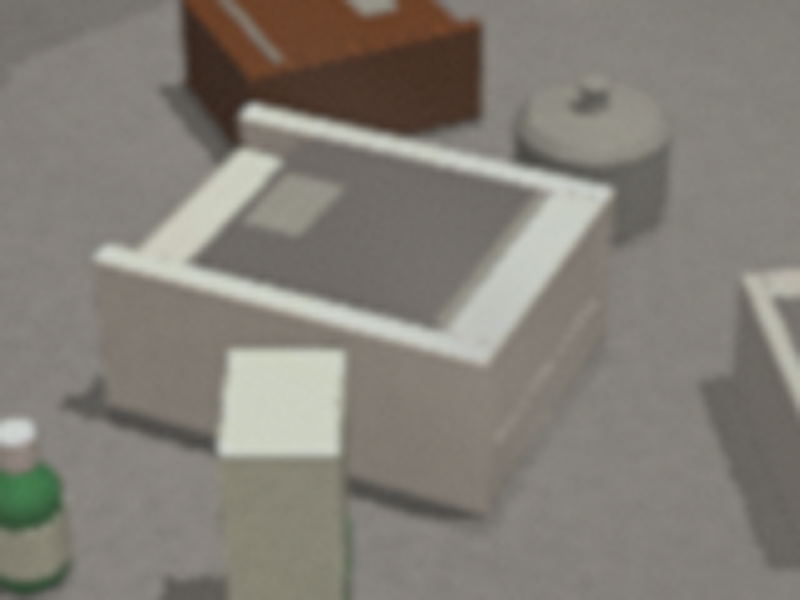

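The reader is the large white box, at about (256,205) in the top view and (264,208) in the scene view. Its sill faces the robot. The small white box and the brown and orange ones are decoys. Next I fit the reader's pose from its wall-top corners in both views and triangulate the press plate.

```bash
cat > h.py <<'E'
from workcell import robot
import cv2,numpy as np
from scipy.optimize import least_squares
def cams():
    return {n:robot.get_image(n) for n in("scene","top")}
def proj(d,P): return cv2.projectPoints(np.asarray(P,float).reshape(-1,3),d["rvec"],d["tvec"],d["camera_matrix"],None)[0].reshape(-1,2)
def tri(c,ps,pt):
    P=[c[n]["camera_matrix"]@np.hstack([cv2.Rodrigues(c[n]["rvec"])[0],np.reshape(c[n]["tvec"],(3,1))]) for n in("scene","top")]
    X=cv2.triangulatePoints(P[0],P[1],np.array(ps,float).reshape(2,1),np.array(pt,float).reshape(2,1)); return (X[:3]/X[3]).ravel()
def save(d,f,box,k):
    l,t,r,b=box; cv2.imwrite(f,cv2.resize(cv2.cvtColor(d["frame"],cv2.COLOR_RGB2BGR)[t:b,l:r],None,fx=k,fy=k,interpolation=cv2.INTER_CUBIC))
E
python3 - <<'E'
from h import *
c=cams()
ct=np.array([(147,130),(394,104),(430,412),(178,438)])/5+[200,150]-.4
cs=np.array([(612,188),(490,360),(97,250),(245,105)])/5+[190,150]-.4
for i in range(4): print(tri(c,cs[i],ct[i]).round(1))
L=np.array([(95,75,85),(95,-75,85),(-95,-75,85),(-95,75,85)],float)
def W(p,L):
    a=p[2];R=np.array([[np.cos(a),-np.sin(a),0],[np.sin(a),np.cos(a),0],[0,0,1]]);return np.asarray(L)@R.T+[p[0],p[1],0]
f=lambda p:np.r_[(proj(c["top"],W(p,L))-ct).ravel(),(proj(c["scene"],W(p,L))-cs).ravel()]
s=least_squares(f,[620,0,0]);p=s.x;print(p,s.fun.round(1))
print("press tri",tri(c,np.array([294,205])/5+[190,150]-.4,np.array([292,324])/5+[200,150]-.4),"model",W(p,[(-33,0,85)]))
print("vial",W(p,[(-20,0,60)]),"hinge",W(p,[(65,0,81)]))
for l,st,tt in(("carton",0,0),):pass
E
```

```text
[622.2  88.5  85.1]
[640.  -58.4  86.2]
[453.3 -78.7  88.7]
[435.5  65.7  86. ]
[5.37655898e+02 5.40956596e+00 1.18985477e-01] [-1.1 -0.7 -0.8 -1.   0.   0.  -0.8  0.6  0.3 -0.2 -0.8  0.8 -1.6  1.8
  0.7 -0.3]
press tri [504.84631299   1.29723539  85.35989797] model [[504.88922242   1.49230363  85.        ]]
vial [[517.79730691   3.03546758  60.        ]] hinge [[602.19632084  13.1253857   81.        ]]
```

Both views agree: the reader is at (537.7, 5.4) with yaw 0.119, and the press plate is at (505, 1.4, 85). I move above it, shutting the gripper and aligning the jaws with the reader's y axis on the way.

```bash
python3 -m creep '[{"delta_rot":[0,0,0.99],"offset":[0.4,-0.9,0],"grip":-1},{"delta_rot":[0,0,0.99],"offset":[0.4,-0.9,0],"grip":-1},{"delta_rot":[0,0,0.99],"offset":[0.4,-0.9,0],"grip":-1},{"delta_rot":[0,0,0.99],"offset":[0.4,-0.9,0],"grip":-1},{"delta_rot":[0,0,0.99],"offset":[0.4,-0.9,0],"grip":-1},{"delta_rot":[0,0,0],"offset":[0.4,-0.9,0],"grip":-1},{"delta_rot":[0,0,0],"offset":[0.4,-0.9,0],"grip":-1},{"delta_rot":[0,0,0],"offset":[0.4,-0.9,0],"grip":-1}]'
```

```text
t: 1.7
eef_pos: [410.2, 224.3, 210.7]
tool_rot: [0.656, 0.755, 0.002, -0.0]
force: [1.7, 0.6, 0.1]
finger_gap: 14.1
```

```bash
python3 -m creep '[{"delta_rot":[0,0,-0.2],"offset":[0.4,-0.9,0],"grip":-1},{"delta_rot":[0,0,0],"offset":[0.4,-0.9,0],"grip":-1},{"delta_rot":[0,0,0],"offset":[0.4,-0.9,-0.2],"grip":-1},{"delta_rot":[0,0,0],"offset":[0.4,-0.9,-0.3],"grip":-1},{"delta_rot":[0,0,0],"offset":[0,0,-0.4],"grip":-1},{"delta_rot":[0,0,0],"offset":[0,0,0],"grip":-1}]'
```

```text
t: 2.45
eef_pos: [510.3, -2.0, 158.2]
tool_rot: [0.665, 0.747, 0.005, 0.002]
force: [-1.2, 0.3, -0.2]
finger_gap: 0.7
```

```bash
python3 -m creep '[{"delta_rot":[0,0,0],"offset":[-0.11,0.05,-0.5],"grip":-1},{"delta_rot":[0,0,0],"offset":[0,0,-0.25],"grip":-1},{"delta_rot":[0,0,0],"offset":[0,0,0],"grip":-1}]'; python3 - <<'E'
from h import *
c=cams(); save(c["scene"],"pics/s1.png",(190,110,350,270),3.7)
save(c["top"],"pics/t1.png",(200,130,320,250),5)
E
```

```text
t: 2.82
eef_pos: [505.4, 2.1, 115.1]
tool_rot: [0.664, 0.748, 0.006, 0.003]
force: [-0.1, -0.2, 0.8]
finger_gap: 0.6
```

View pics/s1.png

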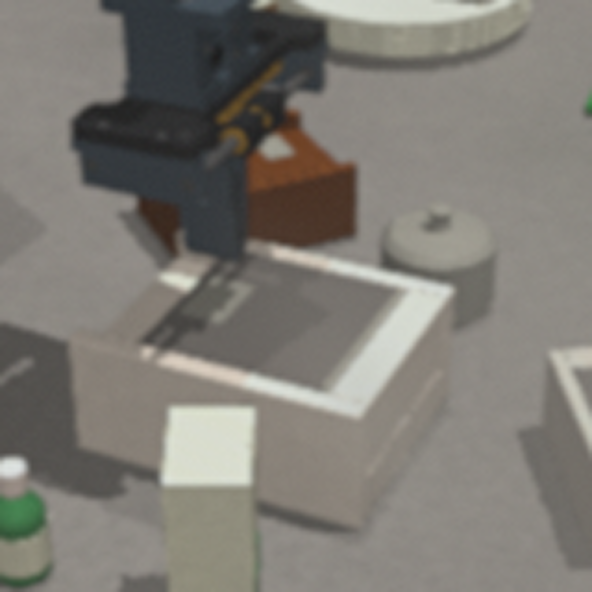

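The shut fingers are above the plate: the tip is at (215,255), with the plate below it at (235,295). I press in small steps.

```bash
python3 -m creep '[{"delta_rot":[0,0,0],"offset":[-0.02,0,-0.15],"grip":-1},{"delta_rot":[0,0,0],"offset":[0,0,-0.06],"grip":-1},{"delta_rot":[0,0,0],"offset":[0,0,0],"grip":-1}]'; python3 -m creep '[{"delta_rot":[0,0,0],"offset":[0,0,-0.04],"grip":-1},{"delta_rot":[0,0,0],"offset":[0,0,-0.02],"grip":-1}]'
```

```text
t: 3.3
eef_pos: [505.8, 2.1, 104.0]
tool_rot: [0.664, 0.748, 0.007, 0.005]
force: [-0.3, -0.9, 0.0]
finger_gap: 0.2
t: 3.55
eef_pos: [506.0, 2.0, 100.4]
tool_rot: [0.664, 0.748, 0.007, 0.005]
force: [0.3, 0.5, 0.6]
finger_gap: 0.5
```

```bash
python3 -m creep '[{"delta_rot":[0,0,0],"offset":[0,0,-0.04],"grip":-1},{"delta_rot":[0,0,0],"offset":[0,0,-0.02],"grip":-1}]';  python3 -m creep '[{"delta_rot":[0,0,0],"offset":[0,0,-0.03],"grip":-1}]'; python3 -m creep '[{"delta_rot":[0,0,0],"offset":[0,0,-0.02],"grip":-1}]'
```

```text
t: 3.8
eef_pos: [506.0, 2.0, 96.6]
tool_rot: [0.664, 0.748, 0.007, 0.005]
force: [0.0, -0.7, -0.0]
finger_gap: 0.5
t: 3.92
eef_pos: [506.1, 2.0, 94.7]
tool_rot: [0.664, 0.748, 0.007, 0.005]
force: [-0.0, 0.5, 0.4]
finger_gap: 0.6
t: 4.05
eef_pos: [506.0, 2.0, 93.4]
tool_rot: [0.664, 0.748, 0.007, 0.005]
force: [-1.2, 0.6, 0.3]
finger_gap: 0.5
```

The tip should be at 76 by now, but there is no force, so I look before going further.

```bash
python3 - <<'E'
from h import *
c=cams(); save(c["scene"],"pics/s2.png",(200,120,320,240),5)
E
```

```text
(no output)
```

View pics/s2.png

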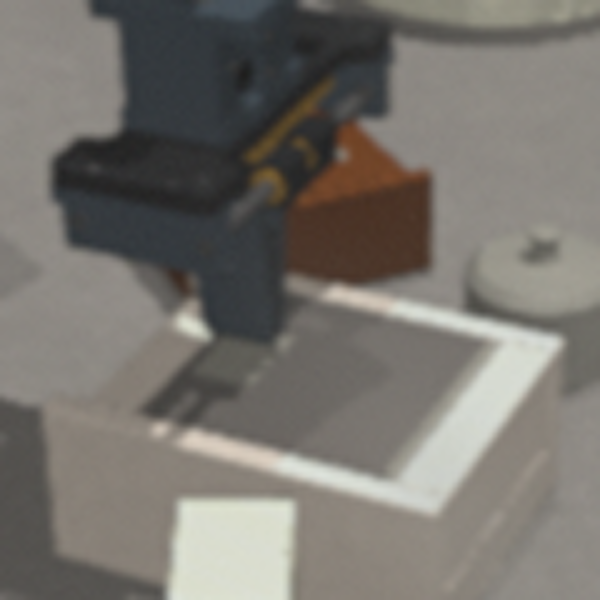

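```bash
python3 - <<'E'
from h import *
c=cams()
o=robot.get_obs();print(o["eef_pos"],o["force"],o["tool_rot"])
from scipy.spatial.transform import Rotation as R
r=R.from_quat(o["tool_rot"]);print(r.as_matrix())
for dz in(17,12,7,2):
  pts=[o["eef_pos"]+r.apply([sx*13.5,sy*16,dz]) for sx,sy in((1,1),(1,-1),(-1,-1),(-1,1))]
  print(dz,((proj(c["scene"],pts)-[200,120])*5).round())
pl=[(505+u*np.cos(.119)-v*np.sin(.119),1.4+u*np.sin(.119)+v*np.cos(.119),85) for u,v in((15,23),(15,-23),(-15,-23),(-15,23))]
print(((proj(c["scene"],pl)-[200,120])*5).round())
E
```

```text
[506.04602794   1.99861105  93.5351512 ] [1.11899445 0.27162619 0.65645118] [0.6639976  0.74768413 0.00701288 0.00514274]
[[-0.11816147  0.99284881  0.01700336]
 [ 0.99299307  0.11811601  0.00365731]
 [ 0.00162279  0.01731637 -0.99984874]]
17 [[288. 363.]
 [226. 348.]
 [199. 377.]
 [261. 392.]]
12 [[287. 353.]
 [225. 339.]
 [198. 368.]
 [261. 383.]]
7 [[287. 344.]
 [225. 330.]
 [197. 359.]
 [260. 374.]]
2 [[286. 335.]
 [224. 321.]
 [197. 350.]
 [260. 364.]]
[[291. 337.]
 [246. 387.]
 [187. 372.]
 [233. 323.]]
```

```bash
python3 - <<'E'
from h import *
c=cams()
from scipy.spatial.transform import Rotation as R
r=R.from_quat([ 8.08621053e-01,  5.88329610e-01, -4.26145757e-04,  2.83992850e-04])
p=np.array([215.3,665.7,208.9])
for dz in(17,0,-10,-58):
  print(dz,[(proj(c["scene"],[p+r.apply([sx,sy,dz])])[0]).round(1).tolist() for sx in(-59,-45.5,45.5,59) for sy in(-16,16)])
i=cv2.imread("pics/scene0.png")[0:70,240:330];cv2.imwrite("pics/s0g.png",cv2.resize(i,None,fx=8,fy=8,interpolation=cv2.INTER_CUBIC))
save(c["top"],"pics/t2.png",(200,130,320,250),5)
i=cv2.imread("pics/s2.png")
E
```

```text
17 [[268.5, 55.5], [274.6, 57.5], [271.5, 54.7], [277.6, 56.7], [291.0, 49.6], [297.3, 51.5], [293.8, 48.9], [300.1, 50.8]]
0 [[268.4, 50.4], [274.6, 52.4], [271.4, 49.7], [277.6, 51.6], [291.1, 44.7], [297.4, 46.6], [293.9, 44.0], [300.2, 45.8]]
-10 [[268.4, 47.4], [274.6, 49.4], [271.4, 46.7], [277.6, 48.6], [291.2, 41.8], [297.5, 43.6], [294.0, 41.1], [300.3, 42.9]]
-58 [[268.3, 32.8], [274.6, 34.5], [271.3, 32.1], [277.7, 33.8], [291.4, 27.6], [297.8, 29.2], [294.3, 26.9], [300.7, 28.5]]
```

View pics/s0g.png

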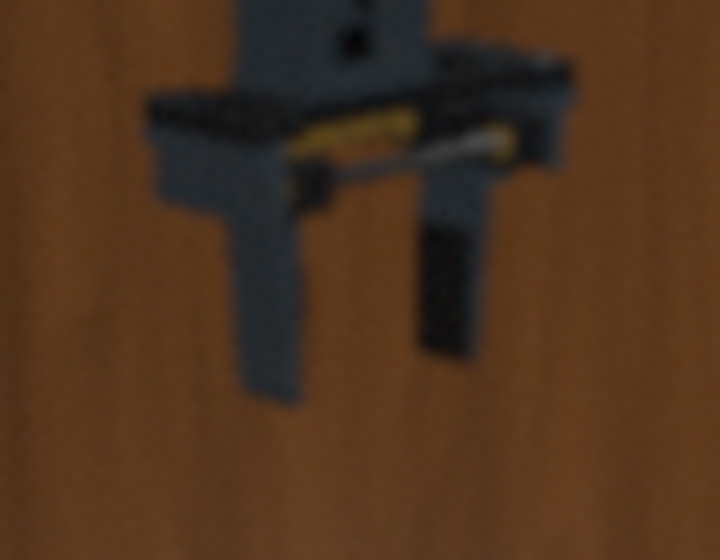

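View pics/t2.png

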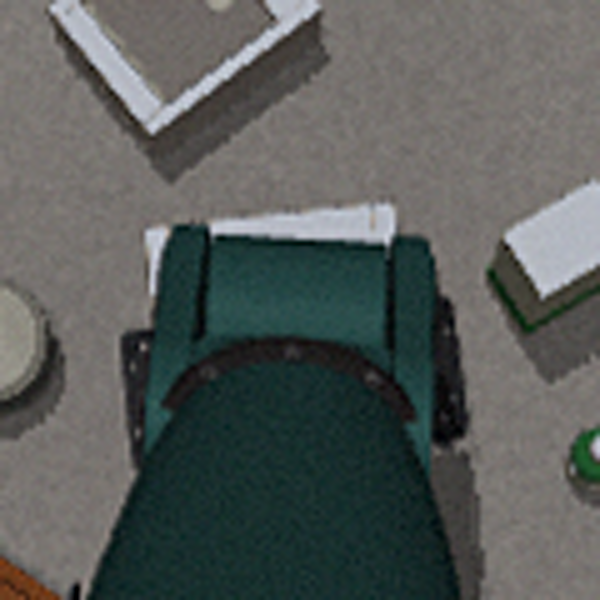

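In both poses the picture puts the fingertips near TCP height, about 18 mm higher than tips_ahead = 17 gives. That explains the missing force, so I go on down until I feel contact.

```bash
python3 -m creep '[{"delta_rot":[0,0,0],"offset":[0,0,-0.06],"grip":-1},{"delta_rot":[0,0,0],"offset":[0,0,-0.03],"grip":-1}]'; python3 -m creep '[{"delta_rot":[0,0,0],"offset":[0,0,-0.03],"grip":-1}]';  python3 -m creep '[{"delta_rot":[0,0,0],"offset":[0,0,-0.03],"grip":-1}]'; python3 -m creep '[{"delta_rot":[0,0,0],"offset":[0,0,-0.03],"grip":-1}]'
```

```text
t: 4.6
eef_pos: [506.2, 2.0, 88.0]
tool_rot: [0.664, 0.748, 0.007, 0.005]
force: [-0.5, -0.1, 0.1]
finger_gap: 0.1
t: 4.72
eef_pos: [506.1, 2.0, 86.0]
tool_rot: [0.664, 0.748, 0.007, 0.005]
force: [-0.8, 0.6, 0.5]
finger_gap: 0.7
t: 4.85
eef_pos: [506.1, 2.0, 84.1]
tool_rot: [0.664, 0.748, 0.007, 0.005]
force: [-0.2, -0.5, 0.2]
finger_gap: 0.2
t: 4.97
eef_pos: [506.1, 2.0, 82.1]
tool_rot: [0.664, 0.748, 0.007, 0.005]
force: [0.3, 0.1, 0.2]
finger_gap: 0.1
```

```bash
python3 -m creep '[{"delta_rot":[0,0,0],"offset":[0,0,-0.03],"grip":-1}]'; python3 -m creep '[{"delta_rot":[0,0,0],"offset":[0,0,-0.03],"grip":-1}]';  python3 -m creep '[{"delta_rot":[0,0,0],"offset":[0,0,-0.03],"grip":-1}]'; python3 - <<'E'
from h import *
c=cams(); save(c["scene"],"pics/s3.png",(200,120,320,240),5)
E
```

```text
t: 5.1
eef_pos: [506.1, 2.0, 80.2]
tool_rot: [0.664, 0.748, 0.007, 0.005]
force: [-0.9, 0.1, 2.2]
finger_gap: 0.5
t: 5.22
eef_pos: [506.1, 2.0, 78.3]
tool_rot: [0.664, 0.748, 0.007, 0.005]
force: [-0.7, 0.2, 2.7]
finger_gap: 0.5
t: 5.35
eef_pos: [506.0, 2.0, 76.4]
tool_rot: [0.664, 0.748, 0.007, 0.005]
force: [-1.4, -0.0, 2.1]
finger_gap: 0.5
```

View pics/s3.png

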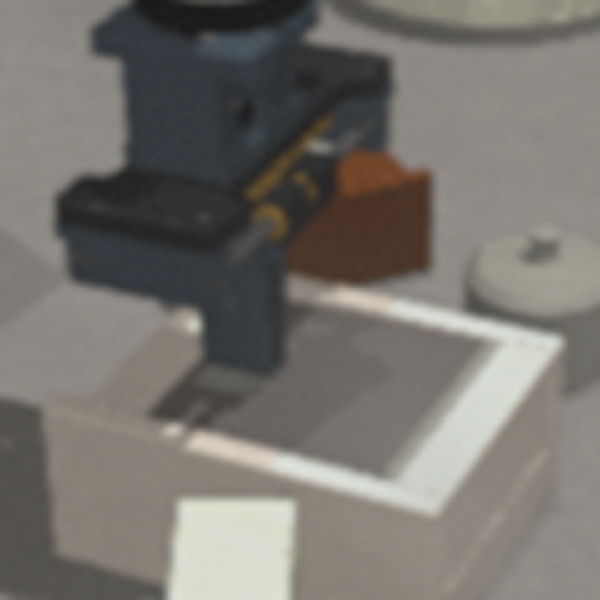

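Contact came at TCP z of about 81, with 2–3 N. I continue to the stop.

```bash
python3 -m creep '[{"delta_rot":[0,0,0],"offset":[0,0,-0.03],"grip":-1}]'; python3 -m creep '[{"delta_rot":[0,0,0],"offset":[0,0,-0.02],"grip":-1}]';  python3 -m creep '[{"delta_rot":[0,0,0],"offset":[0,0,-0.02],"grip":-1}]'
```

```text
t: 5.58
eef_pos: [506.1, 2.0, 74.6]
tool_rot: [0.664, 0.748, 0.007, 0.005]
force: [-1.2, 0.1, 2.8]
finger_gap: 0.4
t: 5.7
eef_pos: [506.2, 2.0, 73.3]
tool_rot: [0.664, 0.748, 0.007, 0.005]
force: [-0.4, -0.2, 1.7]
finger_gap: 0.5
t: 5.82
eef_pos: [506.3, 2.0, 72.5]
tool_rot: [0.664, 0.748, 0.007, 0.005]
force: [-9.3, 0.2, 25.9]
finger_gap: 0.7
```

The stop is reached. I release upward and back, clear of the swinging cover.

```bash
python3 -m creep '[{"delta_rot":[0,0,0],"offset":[0,0,0.4],"grip":-1},{"delta_rot":[0,0,0],"offset":[-0.3,0,0.9],"grip":-1},{"delta_rot":[0,0,0],"offset":[-0.3,0,0.9],"grip":-1},{"delta_rot":[0,0,0],"offset":[-0.3,0,0.9],"grip":-1},{"delta_rot":[0,0,0],"offset":[0,0,0.5],"grip":-1},{"delta_rot":[0,0,0],"offset":[0,0,0],"grip":-1},{"delta_rot":[0,0,0],"offset":[0,0,0],"grip":-1},{"delta_rot":[0,0,0],"offset":[0,0,0],"grip":-1}]'; python3 -m creep '[{"delta_rot":[0,0.8,0],"offset":[0,0,0],"grip":-1},{"delta_rot":[0,0.8,0],"offset":[0,0,0],"grip":-1},{"delta_rot":[0,0,0],"offset":[0,0,0],"grip":-1},{"delta_rot":[0,0,0],"offset":[0,0,0],"grip":-1},{"delta_rot":[0,0,0],"offset":[0,0,0],"grip":-1},{"delta_rot":[0,0,0],"offset":[0,0,0],"grip":-1},{"delta_rot":[0,0,0],"offset":[0,0,0],"grip":-1},{"delta_rot":[0,0,0],"offset":[0,0,0],"grip":-1}]'; python3 - <<'E'
from h import *
c=cams(); save(c["scene"],"pics/s4.png",(190,90,340,240),4)
save(c["top"],"pics/t4.png",(200,130,320,250),5)
from scipy.spatial.transform import Rotation as R
print(R.from_quat(robot.get_obs()["tool_rot"]).as_matrix()[:,2])
for n in c:
  for l in("vial_top","cover_press"):
    for q in robot.trace(l,n): ys,xs=np.nonzero(q["region"]);print(n,l,q["conf"],q["box"],xs.mean(),ys.mean())
E
```

```text
t: 6.82
eef_pos: [449.1, 2.1, 292.7]
tool_rot: [0.664, 0.748, 0.007, 0.005]
force: [-0.3, -0.3, 1.2]
finger_gap: 0.6
t: 7.82
eef_pos: [446.9, 2.2, 288.5]
tool_rot: [0.663, 0.746, -0.042, -0.05]
force: [-0.1, 0.3, -0.2]
finger_gap: -0.0
[-0.1305028   0.00402989 -0.99143975]
scene cover_press 0.98 [66.2, 208.6, 130.8, 257.1] 94.29477611940298 233.63474295190713
scene cover_press 0.97 [345.9, 203.4, 394.0, 237.3] 369.4281663516068 220.5907372400756
scene cover_press 0.79 [235.7, 142.7, 271.5, 164.1] 252.3860045146727 151.3544018058691
scene cover_press 0.73 [256.0, 140.3, 297.2, 215.9] 276.68941979522185 178.10637087599545
top cover_press 0.95 [214.2, 113.7, 254.1, 145.4] 235.09241379310345 132.14896551724138
top cover_press 0.78 [329.7, 252.4, 386.2, 310.6] 356.89867841409693 279.2780837004405
top cover_press 0.78 [168.1, 237.3, 209.1, 278.8] 187.77730192719486 255.9593147751606
```

View pics/s4.png

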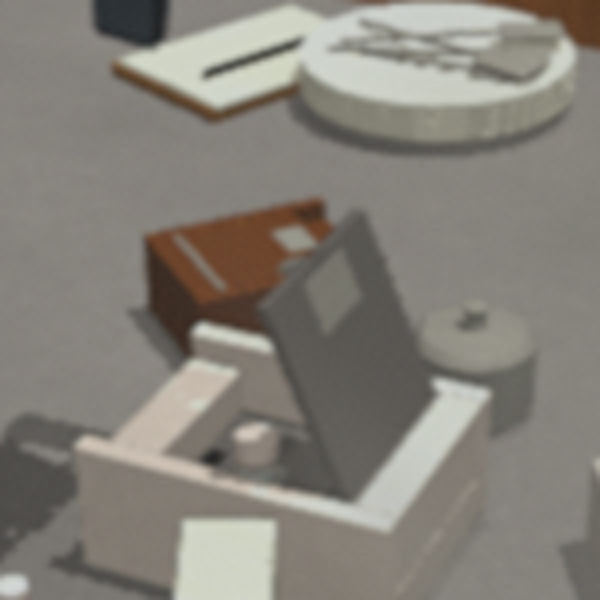

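View pics/t4.png

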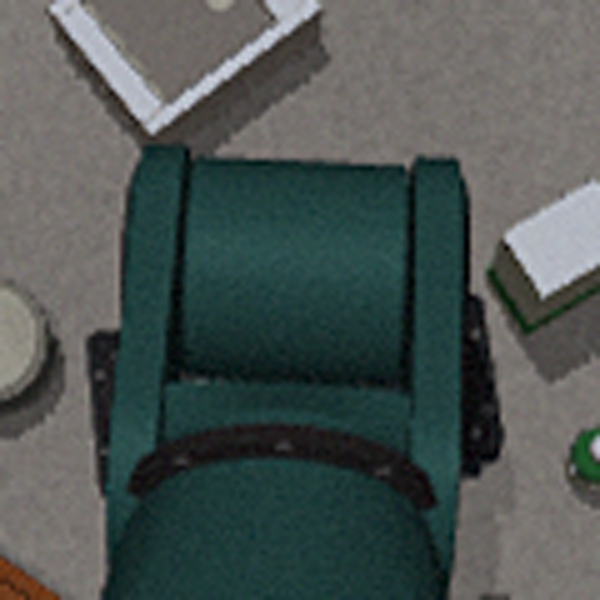

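The cover is open, with its upper edge from (355,210) to (265,300) in the crop, and the white cap shows at (256,440). I check the model positions against this picture and undo the tilt, which went the wrong way.

```bash
python3 -m creep '[{"delta_rot":[0,-0.9,0],"offset":[0,0,0],"grip":-1},{"delta_rot":[0,-0.9,0],"offset":[0,0,0],"grip":-1},{"delta_rot":[0,-0.9,0],"offset":[0,0,0],"grip":-1},{"delta_rot":[0,-0.7,0],"offset":[0,0,0],"grip":-1},{"delta_rot":[0,0,0],"offset":[0,0,0],"grip":-1}]'; python3 - <<'E'
from h import *
c=cams(); d=c["scene"]
from scipy.spatial.transform import Rotation as R
print(R.from_quat(robot.get_obs()["tool_rot"]).as_matrix()[:,2])
a=.119
def W(u,v,z): return (537.7+u*np.cos(a)-v*np.sin(a),5.4+u*np.sin(a)+v*np.cos(a),z)
px=lambda P:((proj(d,P)-[190,90])*4).round().tolist()
print("cap top",px([W(-20,0,66),W(-20,0,69),W(-20,13,67),W(-20,-13,67)]))
for th in(1.1,1.2,1.3):
  print(th,px([W(65-120*np.cos(th)+n*np.sin(th),v,81+120*np.sin(th)+n*np.cos(th)) for v in(60,-60) for n in(-4,4)]))
print("walls",px([W(95,75,85),W(95,-75,85),W(-95,-75,85),W(-95,75,85)]))
E
```

```text
t: 8.75
eef_pos: [447.2, 2.1, 288.4]
tool_rot: [0.661, 0.745, 0.059, 0.064]
force: [0.5, -0.3, 0.5]
finger_gap: 0.7
[ 0.1721923   0.0039657  -0.98505537]
cap top [[253.0, 436.0], [253.0, 432.0], [263.0, 423.0], [243.0, 446.0]]
1.1 [[338.0, 213.0], [350.0, 209.0], [241.0, 310.0], [253.0, 307.0]]
1.2 [[356.0, 208.0], [369.0, 205.0], [260.0, 305.0], [273.0, 303.0]]
1.3 [[375.0, 204.0], [388.0, 203.0], [280.0, 303.0], [294.0, 302.0]]
walls [[489.0, 388.0], [387.0, 529.0], [70.0, 445.0], [197.0, 321.0]]
```

```bash
python3 - <<'E'
from h import *
d=robot.get_image("scene"); save(d,"pics/s5.png",(0,0,400,300),2)
c={"scene":d,"top":robot.get_image("top")}
X=tri(c,np.array([285,402])/5+[190,150]-.4,np.array([568,140])/5+[200,150]-.4);print(X)
o=robot.get_obs();print(o["qpos"])
E
```

```text
[ 609.03884018 -158.75882228  118.41940878]
[-0.05554524 -0.233424    2.2474764   0.0166207   0.95501856 -1.75361224]
```

View pics/s5.png

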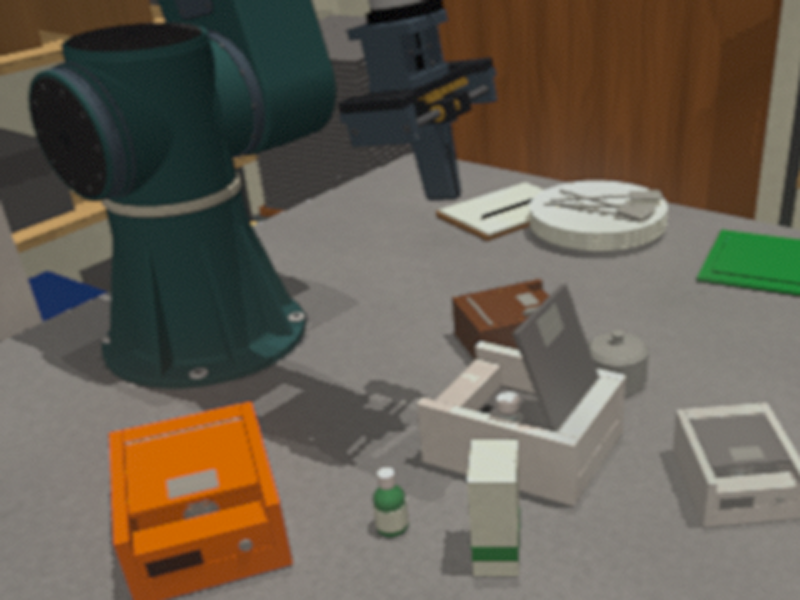

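```bash
python3 -m creep '[{"delta_rot":[0,0,0],"offset":[0.2,0,-0.75],"grip":-1},{"delta_rot":[0,0,0],"offset":[0.2,0,-0.75],"grip":-1},{"delta_rot":[0,0,0],"offset":[0.2,0,-0.75],"grip":-1},{"delta_rot":[0,0,0],"offset":[0.2,0,-0.6],"grip":-1},{"delta_rot":[0,0,0],"offset":[0,0,0],"grip":-1}]'
```

```text
t: 9.57
eef_pos: [499.6, 2.1, 113.5]
tool_rot: [0.661, 0.745, 0.059, 0.063]
force: [0.8, -0.1, 0.4]
finger_gap: 0.7
```

```bash
python3 -m creep '[{"delta_rot":[0,0,0],"offset":[0.2,0.02,-0.45],"grip":-1},{"delta_rot":[0,0,0],"offset":[0.17,0,-0.1],"grip":-1},{"delta_rot":[0,0,0],"offset":[0,0,0],"grip":-1}]'; python3 - <<'E'
from h import *
d=robot.get_image("scene"); save(d,"pics/s6.png",(200,100,320,220),5)
E
```

```text
t: 9.95
eef_pos: [524.5, 3.2, 83.8]
tool_rot: [0.661, 0.745, 0.059, 0.064]
force: [-0.3, -0.3, -0.1]
finger_gap: 0.6
```

View pics/s6.png

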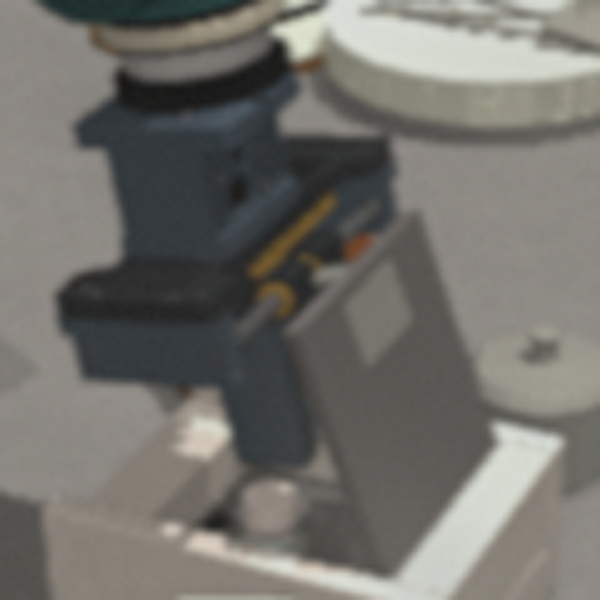

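The finger is just above the cap, with the tip at (270,460) and the cap at (270,500), and the cover stands clear. I push down.

```bash
python3 -m creep '[{"delta_rot":[0,0,0],"offset":[-0.03,0,-0.2],"grip":-1},{"delta_rot":[0,0,0],"offset":[0,0,-0.05],"grip":-1}]'; python3 -m creep '[{"delta_rot":[0,0,0],"offset":[0,0,-0.05],"grip":-1}]'; python3 -m creep '[{"delta_rot":[0,0,0],"offset":[0,0,-0.05],"grip":-1}]'; python3 -m creep '[{"delta_rot":[0,0,0],"offset":[0,0,-0.05],"grip":-1}]'
```

```text
t: 10.25
eef_pos: [522.4, 3.2, 69.9]
tool_rot: [0.661, 0.745, 0.06, 0.065]
force: [-0.1, -0.2, 0.2]
finger_gap: 0.4
t: 10.38
eef_pos: [522.3, 3.2, 66.8]
tool_rot: [0.661, 0.745, 0.06, 0.065]
force: [0.6, -0.3, -0.1]
finger_gap: 0.4
t: 10.5
eef_pos: [522.3, 3.2, 63.8]
tool_rot: [0.661, 0.745, 0.06, 0.065]
force: [-1.8, 0.4, 2.9]
finger_gap: 0.2
t: 10.62
eef_pos: [522.3, 3.2, 60.7]
tool_rot: [0.661, 0.745, 0.06, 0.065]
force: [-2.5, 0.3, 3.6]
finger_gap: 0.4
```

```bash
python3 -m creep '[{"delta_rot":[0,0,0],"offset":[0,0,-0.05],"grip":-1}]'; python3 -m creep '[{"delta_rot":[0,0,0],"offset":[0,0,-0.03],"grip":-1}]'; python3 -m creep '[{"delta_rot":[0,0,0],"offset":[0,0,-0.03],"grip":-1}]';python3 -m creep '[{"delta_rot":[0,0,0],"offset":[0,0,-0.02],"grip":-1}]'
```

```text
t: 10.75
eef_pos: [522.3, 3.2, 57.5]
tool_rot: [0.661, 0.745, 0.06, 0.065]
force: [-1.9, 1.0, 4.7]
finger_gap: 0.2
t: 10.88
eef_pos: [522.3, 3.2, 55.6]
tool_rot: [0.661, 0.745, 0.06, 0.065]
force: [-0.8, -0.3, 2.5]
finger_gap: 0.4
t: 11.0
eef_pos: [522.4, 3.2, 53.8]
tool_rot: [0.661, 0.745, 0.06, 0.065]
force: [-7.0, -0.4, 24.9]
finger_gap: 0.3
t: 11.12
eef_pos: [522.7, 3.2, 53.4]
tool_rot: [0.661, 0.745, 0.06, 0.065]
force: [-16.7, -0.2, 44.8]
finger_gap: 0.4
```

The vial is home: resistance was about 4 N over the last 10 mm or so, then a hard stop at TCP 53.5. I retreat and look.

```bash
python3 -m creep '[{"delta_rot":[0,0,0],"offset":[-0.2,0,0.4],"grip":-1},{"delta_rot":[0,0,0],"offset":[-0.3,0,0.8],"grip":-1},{"delta_rot":[0,0,0],"offset":[-0.3,0,0.9],"grip":-1},{"delta_rot":[0,0,0],"offset":[-0.3,0,0.9],"grip":-1},{"delta_rot":[0,1,0],"offset":[0,0,0.9],"grip":-1},{"delta_rot":[0,0.9,0],"offset":[0,0,0.3],"grip":-1},{"delta_rot":[0,0,0],"offset":[0,0,0],"grip":-1}]'; python3 - <<'E'
from h import *
d=robot.get_image("scene"); save(d,"pics/s7.png",(190,90,340,240),4)
a=.119
def W(u,v,z): return (537.7+u*np.cos(a)-v*np.sin(a),5.4+u*np.sin(a)+v*np.cos(a),z)
px=lambda P:((proj(d,P)-[190,90])*4).round().tolist()
print(px([W(-20,0,56),W(-20,0,66)]),px([W(95,75,85),W(95,-75,85),W(-95,-75,85),W(-95,75,85)]))
E
```

```text
t: 12.0
eef_pos: [452.8, 3.2, 312.5]
tool_rot: [0.664, 0.748, 0.004, 0.002]
force: [0.6, -0.5, 0.0]
finger_gap: 0.4
[[253.0, 451.0], [253.0, 436.0]] [[489.0, 388.0], [387.0, 529.0], [70.0, 445.0], [197.0, 321.0]]
```

View pics/s7.png

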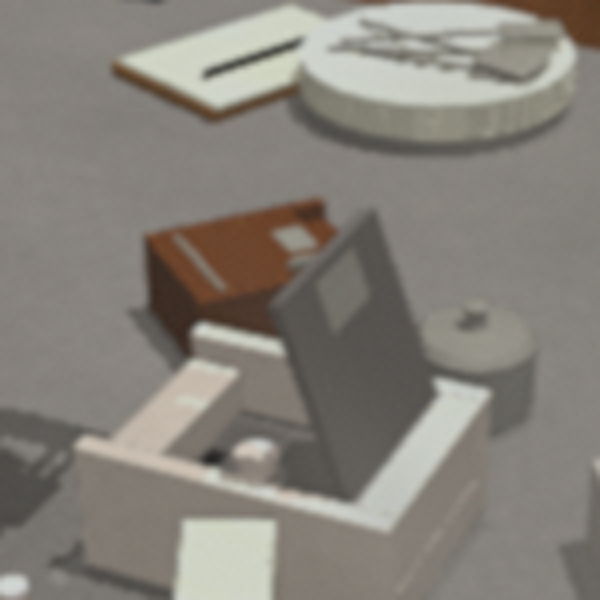

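The cap top is now at (256,450), where the home position projects (253,451), and the reader has not moved. Now I go over the cover to its hinge side.

```bash
python3 -m creep '[{"delta_rot":[0,0,0],"offset":[0.9,0.07,0],"grip":-1},{"delta_rot":[0,0,0],"offset":[0.9,0.07,0],"grip":-1},{"delta_rot":[0,0,0],"offset":[0.9,0.07,0],"grip":-1},{"delta_rot":[0,0,0],"offset":[0.4,0,0],"grip":-1},{"delta_rot":[0,0,0],"offset":[0,0,0],"grip":-1}]'
```

```text
t: 12.68
eef_pos: [639.4, 16.4, 301.4]
tool_rot: [0.664, 0.748, 0.004, 0.001]
force: [-0.2, -0.3, 0.2]
finger_gap: 0.5
```

```bash
python3 -m creep '[{"delta_rot":[0,0,0],"offset":[0,-0.03,-0.8],"grip":-1},{"delta_rot":[0,0,0],"offset":[0,0,-0.8],"grip":-1},{"delta_rot":[0,0,0],"offset":[0,0,-0.5],"grip":-1},{"delta_rot":[0,0,0],"offset":[0,0,0],"grip":-1}]'; python3 - <<'E'
from h import *
d=robot.get_image("scene"); save(d,"pics/s8.png",(190,70,340,220),4)
E
```

```text
t: 13.18
eef_pos: [632.6, 14.5, 168.9]
tool_rot: [0.664, 0.748, 0.003, 0.0]
force: [-0.5, 0.1, 0.9]
finger_gap: 0.4
```

View pics/s8.png

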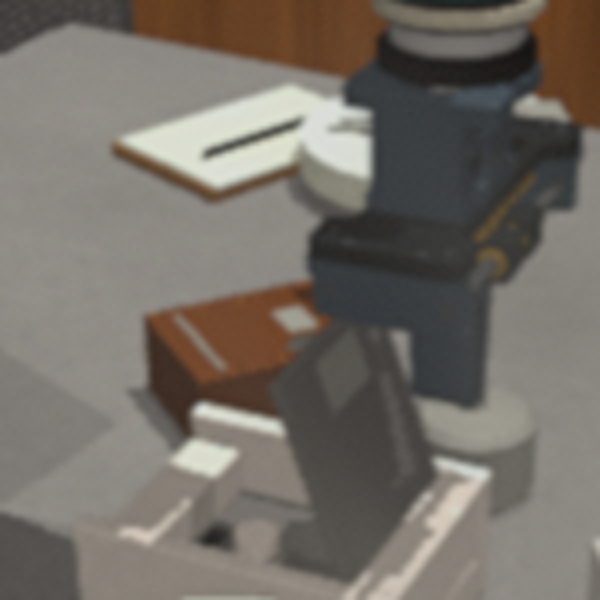

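The finger is behind the cover's outer face. I sweep the cover down along its arc.

```bash
python3 -m creep '[{"delta_rot":[0,0,0],"offset":[-0.4,-0.04,0],"grip":-1},{"delta_rot":[0,0,0],"offset":[-0.3,-0.03,0],"grip":-1},{"delta_rot":[0,0,0],"offset":[-0.13,-0.02,-0.05],"grip":-1}]'; python3 -m creep '[{"delta_rot":[0,0,0],"offset":[-0.13,-0.02,-0.06],"grip":-1},{"delta_rot":[0,0,0],"offset":[-0.13,-0.02,-0.07],"grip":-1}]'
```

```text
t: 13.6
eef_pos: [583.4, 8.9, 171.5]
tool_rot: [0.664, 0.748, 0.006, 0.003]
force: [1.0, 1.3, 0.2]
finger_gap: 0.5
t: 13.85
eef_pos: [568.0, 6.3, 164.5]
tool_rot: [0.664, 0.748, 0.007, 0.004]
force: [0.1, 0.9, -0.2]
finger_gap: 0.4
```

```bash
python3 -m creep '[{"delta_rot":[0,0,0],"offset":[-0.13,0,-0.11],"grip":-1},{"delta_rot":[0,0,0],"offset":[-0.13,0,-0.12],"grip":-1}]'; python3 - <<'E'
from h import *
d=robot.get_image("scene"); save(d,"pics/s9.png",(190,70,340,220),4)
E
```

```text
t: 14.1
eef_pos: [551.8, 6.2, 150.0]
tool_rot: [0.664, 0.748, 0.007, 0.005]
force: [0.6, -1.0, 1.1]
finger_gap: 0.8
```

View pics/s9.png

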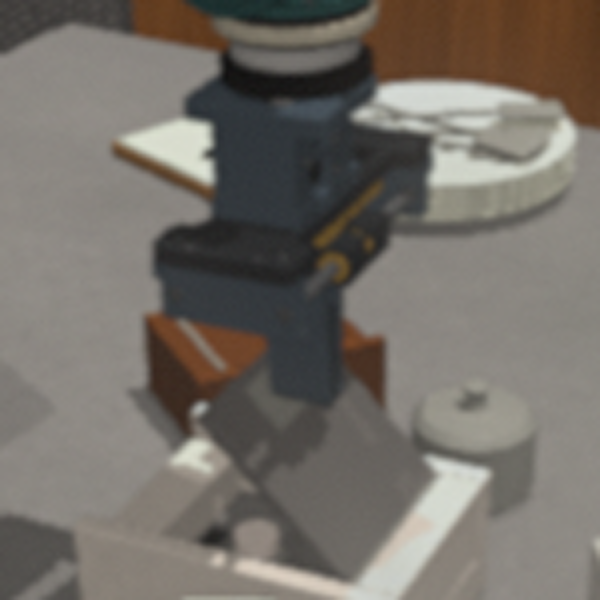

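The cover follows the fingertip; it is at about 0.75 rad, with the tip on the plate. I continue.

```bash
python3 -m creep '[{"delta_rot":[0,0,0],"offset":[-0.12,0,-0.12],"grip":-1},{"delta_rot":[0,0,0],"offset":[-0.12,-0.01,-0.13],"grip":-1},{"delta_rot":[0,0,0],"offset":[-0.12,-0.01,-0.15],"grip":-1},{"delta_rot":[0,0,0],"offset":[-0.1,-0.01,-0.15],"grip":-1}]'; python3 -m creep '[{"delta_rot":[0,0,0],"offset":[-0.1,0,-0.15],"grip":-1},{"delta_rot":[0,0,0],"offset":[-0.1,0,-0.15],"grip":-1},{"delta_rot":[0,0,0],"offset":[-0.05,-0.01,-0.15],"grip":-1}]'
```

```text
t: 14.65
eef_pos: [521.7, 4.4, 113.9]
tool_rot: [0.664, 0.748, 0.007, 0.004]
force: [1.5, 0.7, 1.2]
finger_gap: 0.5
t: 15.02
eef_pos: [506.0, 3.8, 85.2]
tool_rot: [0.664, 0.748, 0.007, 0.005]
force: [1.2, 0.3, 1.9]
finger_gap: 0.6
```

Same x as in the first press, where the stop was at TCP 72.5. I press in.

```bash
python3 -m creep '[{"delta_rot":[0,0,0],"offset":[0,-0.02,-0.1],"grip":-1},{"delta_rot":[0,0,0],"offset":[0,0,-0.05],"grip":-1}]'; python3 -m creep '[{"delta_rot":[0,0,0],"offset":[0,0,-0.03],"grip":-1}]'; python3 -m creep '[{"delta_rot":[0,0,0],"offset":[0,0,-0.02],"grip":-1}]'
```

```text
t: 15.28
eef_pos: [505.3, 2.5, 75.0]
tool_rot: [0.664, 0.748, 0.007, 0.004]
force: [1.3, 0.4, 2.7]
finger_gap: 0.5
t: 15.4
eef_pos: [505.3, 2.5, 73.0]
tool_rot: [0.664, 0.748, 0.006, 0.004]
force: [0.4, 1.1, 5.4]
finger_gap: 0.2
t: 15.52
eef_pos: [505.6, 2.5, 72.4]
tool_rot: [0.664, 0.748, 0.006, 0.004]
force: [-10.1, -0.4, 29.9]
finger_gap: 0.7
```

The stop is reached again. I let go, wait and look.

```bash
python3 -m creep '[{"delta_rot":[0,0,0],"offset":[0,0,0.4],"grip":-1},{"delta_rot":[0,0,0],"offset":[-0.1,0,0.9],"grip":-1},{"delta_rot":[0,0,0],"offset":[-0.3,0,0.9],"grip":-1},{"delta_rot":[0,0,0],"offset":[-0.3,0.3,0.8],"grip":-1},{"delta_rot":[0,0,0],"offset":[0,0.9,0],"grip":-1},{"delta_rot":[0,0,0],"offset":[0,0.9,0],"grip":-1},{"delta_rot":[0,0,0],"offset":[0,0.9,0],"grip":-1},{"delta_rot":[0,0,0],"offset":[0,0.9,0],"grip":-1}]'; python3 -m creep '[{"delta_rot":[0,0,0],"offset":[0,0.8,0],"grip":-1},{"delta_rot":[0,0,0],"offset":[0,0.8,0],"grip":-1},{"delta_rot":[0,0,0],"offset":[0,0,0],"grip":-1},{"delta_rot":[0,0,0],"offset":[0,0,0],"grip":-1},{"delta_rot":[0,0,0],"offset":[0,0,0],"grip":-1},{"delta_rot":[0,0,0],"offset":[0,0,0],"grip":-1},{"delta_rot":[0,0,0],"offset":[0,0,0],"grip":-1},{"delta_rot":[0,0,0],"offset":[0,0,0],"grip":-1}]'; python3 - <<'E'
from h import *
c=cams(); save(c["scene"],"pics/s10.png",(190,150,350,270),5)
save(c["top"],"pics/t10.png",(200,150,360,270),5)
E
```

```text
t: 16.52
eef_pos: [460.0, 240.5, 259.3]
tool_rot: [0.666, 0.746, 0.007, 0.004]
force: [0.8, -0.8, 0.2]
finger_gap: 0.1
t: 17.52
eef_pos: [458.5, 339.3, 258.6]
tool_rot: [0.666, 0.746, 0.006, 0.004]
force: [0.0, 0.4, -0.0]
finger_gap: 0.4
```

View pics/s10.png

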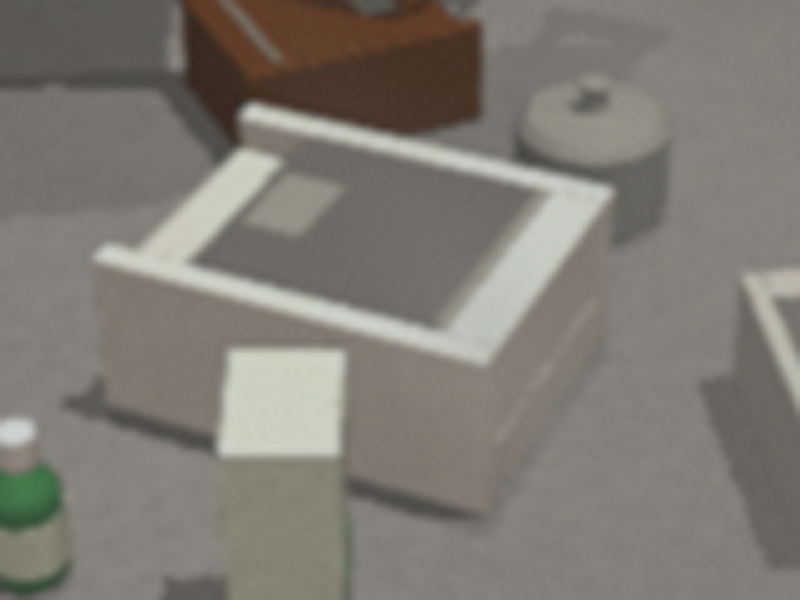

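View pics/t10.png

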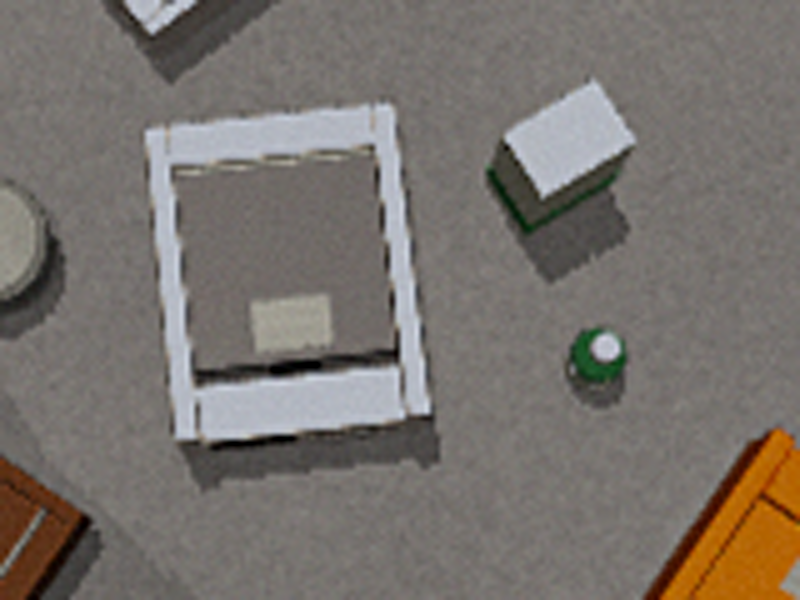

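The cover is flush 2 s after release, with the plate at crop (292,324) in the top view and (294,205) in the scene view, both the same as at the start. The reader and its neighbours stand where they were, so I hand in.

```bash
python3 -c "
from workcell import robot
print(robot.finish_job())"
```

```text
the job is handed in; nothing more can be done
None
```

The job is done and handed in at about 17.6 s. I pressed the cover in and it popped open, pushed the vial home with the shut fingertips, then swept the cover down and pressed it in again so it latched.

**Cover, last check:** about 2 s after I let go, both cameras showed it flush and the press plate at its starting pixels.

**Vial:** it slid with about 3–5 N of resistance and then hit a hard stop. Afterwards the cap top showed within a pixel of where the home position projects. I could not see it again once the cover was shut.

**Surroundings:** the reader, carton, dropper and pot showed no visible shift, and the gripper ended well clear of everything.

**Forces:** the highest readings at the stops were about 26–32 N on the cover and 48 N on the vial, all through the fingertips. These are end-of-row readings, so brief peaks in between would not show.

**What disagreed:** by contact and in the pictures, the fingertips sat about 4 mm behind the TCP, not the 17 mm ahead that `robot.tips_ahead` gives. I went by contact force instead of that figure. I also tilted the tool the wrong way once, in free air, and corrected it.

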